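# Put the chasing punches away with their twins

## Robot

A 7-joint arm with a two-finger parallel gripper is mounted at the origin on the work surface. World frame = base frame: x ahead of the robot, y to its left, z up, the work surface at z = 0. Lengths are in m, angles in rad, forces in N, time in s.
With the tool pointing down it reaches from about 0.4 to 0.875 m from the base axis. Payload 19.3 kg.
Tool frame: the origin (TCP) lies midway between the tips of the shut fingers; the grasp point (between the pads) lies bot.pinch_z behind it (bot.pinch_z is the distance from the TCP to the grasp point, in m); z points along the fingers, y is the line along which they close (so a half turn about z gives the same grasp; the last joint's range is limited). The gripper opens to 85 mm and grips with 20 to 120 N. Pads are 22 mm wide; open, the fingers measure 114 mm over their backs; the gripper's body (76 mm by 85 mm) begins 54 mm behind the grasp point. The pads swing forward as they close: fully open they stand 13 mm farther back than shut.
Start: joints at [-1.378, 0.521, -0.036, 1.599, 0.021, 1.021, -0.113], TCP at [0.162, 0.604, 0.231] pointing down, gripper open.
Joint ranges: [-2.91, 2.91], [-0.3, 2.13], [-1.5, 1.42], [0.17, 2.43], [-1.26, 4.41], [0.16, 1.93], [-2.52, 2.52]. Speed limits (rad/s): [1.89, 1.89, 2.39, 2.39, 3.01, 3.01, 3.01].

## Interface

Orientations are given as [roll, pitch, yaw] about the fixed x, y, z axes, in that order (R = Rz(yaw) Ry(pitch) Rx(roll)).
In Python, from workcell import readout, grab_frame, camera_info, workorder, bot gives the robot as it stands. The module is installed in compiled form; this text tells all that it offers.
- The arm moves only by the tool drive_tool, never from a script. Its argument "targets" is a list of rows, each an object of numbers: "dx", "dy", "dz": the shift along the tool's x, y, z as a fraction of full scale; "yaw": the turn about the tool's z as a fraction of full scale; "fingers": the closure, from 0 (fully open) to 1 (shut). In form: [{"dx": .., "dy": .., "dz": .., "yaw": .., "fingers": ..}, ...]. A call has 1 to 20 rows; each row shifts and turns the commanded pose from where the row before left it, along the tool's axes as they then stand; what a row does not reach is not made up. Full scale, the value 1, is 0.1 m for a shift and 90 degrees for a turn. A row lasts 1/10 s, in which the tool goes at most 50 mm and 8.59 degrees, less where a joint would pass 70% of its speed; a pose out of reach is approached as far as the arm can. A call with a number of a shift or a turn outside -1 to 1 is refused whole. A call with a gripper value outside its range is refused whole. The fingers move at their own pace and stop on an object; "squeeze" is the grip in N (left out, the last holds). Time passes only in rows, so rows that do not move let the fingers close. It gives the time, the measured TCP pose, the force, the opening and the grip force at its end, in the units of the state.
- readout.observe(): the state, without advancing time (a new reading comes with each control period).
- grab_frame(name): name is "scene" or "top" or "wrist"; returns the picture (420x560x3 uint8, blue, green, red); there is no depth.
- camera_info(name): a dict with "fx", "fy", "cx", "cy" (pixels), "T" (4x4, takes a point from camera to world coordinates); the wrist camera has in their place "hand_eye" (4x4, takes a point from camera to tool coordinates, whose origin is the TCP and whose axes are the flange's). Camera axes: x right, y up, looking along -z (the intrinsics and any distortion apply to the point x, -y, -z); pixel columns grow to the right and rows downward; lengths in m; the calibration is good to about 2 mm. The wrist camera is an equidistant fisheye: a pixel r from the principal point sees the ray r / f radians off the axis. A picture is of the moment at which its call begins: read the wrist's pose just before it. camera_info takes no time and is no camera call.
- workorder.job_done(): hands the job in; it is judged then, once.
The state is a dict: "clock": time; "qpos": joint angles; "qd": joint speeds; "joint_efforts": joint torques, N m; "position": TCP position; "tool_rot": TCP orientation; "force": force on the tool from outside, world axes, zero at the start; "moment": the same for the moment, N m; "grip_width": finger opening in m; "finger_force": force on a finger pad.
Only numpy, scipy, OpenCV 4.12 (cv2) and the standard library are available. Lean on these libraries where they do the work, as an engineer would, in place of code of your own. Each camera call takes 0.05 s, during which the arm holds its last target. There are 200 camera calls.

## Task

Four chasing punches are lying loose on the bench in front of the trays: put each one back in the tray that already holds its twin, the punch that looks just like it. Set each down, rather than dropping it, so that it lies flat on the tray's floor beside its twin, lengthwise, with its working tip pointing the same way as the twin's. Leave the awl and the hammer where they lie.

Things in the scene. Friction and masses are not known exactly. Their poses are not given: they have to be found in the camera images.
- punch_steel: Loose dark steel planishing punch, 100 mm long, lying flat on the bench: square bar 14 x 14 mm, tapering over its last 32 mm to a blunt 10 mm square face. Origin on its axis at mid-length, 7 mm above what it lies on; grip there, sides 14 mm apart. x along the bar: struck head at -50 mm, working tip at +50 mm; z up. Starts with its x within 0.9 rad of world x.
- punch_brass: Loose brass punch, 100 mm long, lying flat on the bench: eight-sided bar 14 mm across flats, tapering over its last 35 mm to a rounded point. Origin on its axis at mid-length, 7 mm above what it lies on; grip there, sides 14 mm apart. x along the bar: struck head at -50 mm, working tip at +50 mm; z up. Starts with its x within 0.9 rad of world x.
- punch_nylon: Loose white nylon punch, 100 mm long, lying flat on the bench: thick eight-sided bar 18 mm across flats, with a blunt domed tip. Origin on its axis at mid-length, 9 mm above what it lies on; grip there, sides 18 mm apart. x along the bar: struck head at -50 mm, working tip at +50 mm; z up. Starts with its x within 0.9 rad of world x.
- punch_fan: Loose bright steel spreading punch, 100 mm long, lying flat on the bench: slim square shank 10 x 10 mm, its last 34 mm flared into a flat fan 30 mm wide and 2 mm thick at the tip. Origin on its axis at mid-length, 5 mm above what it lies on; grip there, sides 10 mm apart. x along the bar: struck head at -50 mm, working tip at +50 mm; z up. Starts with its x within 0.9 rad of world x.
- tray_steel: Fixed pale-wood tray with the twin of the dark steel planishing punch. Inside 125 (x) by 110 mm (y); walls 5 mm thick, top 20 mm, floor 6 mm above the bench. Origin: bench level, inner face of the near wall, centreline; x along the tray away from the robot, y left. The loose twin lies along x, tip to +x, axis at y = 36 mm, middle at x = 62 mm; y -55 to 25 mm is empty.
- tray_brass: Fixed pale-wood tray with the twin of the brass punch. Inside 125 (x) by 110 mm (y); walls 5 mm thick, top 20 mm, floor 6 mm above the bench. Origin: bench level, inner face of the near wall, centreline; x along the tray away from the robot, y left. The loose twin lies along x, tip to +x, axis at y = 36 mm, middle at x = 62 mm; y -55 to 25 mm is empty.
- tray_nylon: Fixed pale-wood tray with the twin of the white nylon punch. Inside 125 (x) by 110 mm (y); walls 5 mm thick, top 20 mm, floor 6 mm above the bench. Origin: bench level, inner face of the near wall, centreline; x along the tray away from the robot, y left. The loose twin lies along x, tip to +x, axis at y = 36 mm, middle at x = 62 mm; y -55 to 25 mm is empty.
- tray_fan: Fixed pale-wood tray with the twin of the bright steel spreading punch. Inside 125 (x) by 110 mm (y); walls 5 mm thick, top 20 mm, floor 6 mm above the bench. Origin: bench level, inner face of the near wall, centreline; x along the tray away from the robot, y left. The loose twin lies along x, tip to +x, axis at y = 36 mm, middle at x = 62 mm; y -55 to 20 mm is empty.
- awl: Awl, not a punch: red eight-sided handle 60 mm long, 20 mm thick, brass collar, thin steel blade 58 mm long. Lies flat among the punches. Origin on its axis at the blade end of the handle, 10 mm above the bench; x along the blade: point at 62 mm, butt at -60 mm.
- hammer: Planishing hammer lying flat to the right of the work: wooden handle, steel head 68 mm wide (y), 30 mm high. Origin on the bench under the handle; x towards the head (head at 105 mm, butt at -140 mm). (On the far left a fixed steel block with a copper plate, 68 mm high, stands over 50 mm clear of punches and trays.)
Things that resemble listed ones, but are neither listed nor needed, are in the scene too. What is shaped like the punch_steel but purple or turquoise is not meant.

How it is judged:
By the outcome, as a careful person would: the job done as asked, in the order asked, and still so for the second after the job is handed in, with the robot touching nothing.
It also fails if it takes over 104 s, if anything falls off the work surface, if the arm or the gripper's body presses on something with over 40 N, if the wrist force passes 120 N, or if a joint passes its speed limit or range.

## Working session

There is one attempt and no reset: what is moved stays moved. The work goes in short steps, Python scripts to look and compute and a tool call to move; the robot and the scene stay as the last step left them, time stands still between calls to the robot, and variables do not carry over. Pictures are saved under pics/ and viewed, at most 14 in all, crops included, and the job is handed in when it is done.

Besides the shell and the picture viewer there is one more tool, called after "Call:" as a command line: name --argument value ..., lists and objects as JSON in quotes. drive_tool: Moves the arm, as the interface text tells. Shift numbers are shares of 0.1 m and turn numbers shares of 90 degrees, none past 1 either way. Its arguments: {"type":"object","properties":{"targets":{"type":"array","items":{"type":"object","properties":{"dx":{"type":"number","minimum":-1,"maximum":1},"dy":{"type":"number","minimum":-1,"maximum":1},"dz":{"type":"number","minimum":-1,"maximum":1},"yaw":{"type":"number","minimum":-1,"maximum":1},"fingers":{"type":"number"}}}},"squeeze":{"type":"number"}},"required":["targets"]}

```bash
mkdir -p pics; python3 - <<'E'
from workcell import readout, grab_frame, camera_info, bot
import cv2,numpy as np
for n in("top","scene"):
    cv2.imwrite(f"pics/{n}0.png",grab_frame(n)); c=camera_info(n); print({k:(np.round(v,3).tolist()) for k,v in c.items() if not isinstance(v,str)})
print({k:np.round(v,3).tolist() for k,v in camera_info("wrist").items() if not isinstance(v,str)})
print(readout.observe(), bot.pinch_z)
E
```

```text
{'fx': 542.696, 'fy': 542.696, 'cx': 292.665, 'cy': 211.195, 'T': [[0.004, 0.988, -0.153, 0.215], [-1.0, 0.006, 0.013, -0.081], [0.014, 0.153, 0.988, 1.339], [0.0, 0.0, 0.0, 1.0]]}
{'fx': 433.836, 'fy': 433.836, 'cx': 279.571, 'cy': 209.651, 'T': [[-0.571, -0.481, 0.665, 1.284], [0.821, -0.35, 0.452, 0.47], [0.015, 0.804, 0.594, 0.79], [0.0, 0.0, 0.0, 1.0]]}
{'fx': 325.192, 'fy': 325.192, 'cx': 278.754, 'cy': 211.458, 'hand_eye': [[-0.0, 0.945, 0.326, 0.085], [1.0, 0.0, -0.0, -0.001], [-0.001, 0.326, -0.945, -0.142], [0.0, 0.0, 0.0, 1.0]]}
{'clock': 0.1, 'qpos': array([-1.37818427,  0.52194391, -0.03632573,  1.59991727,  0.02118832,
        1.02108872, -0.11278306]), 'qd': array([-0.0007681 , -0.00097891, -0.00095962, -0.00103903,  0.00058472,
       -0.00097478, -0.00086823]), 'joint_efforts': array([ 2.78962441e-03, -9.28489280e+01,  1.98312499e+00, -3.70529580e+01,
        1.80404854e-02,  5.18459128e-03, -5.33487230e-05]), 'position': array([0.16232876, 0.60325981, 0.23080192]), 'tool_rot': array([-3.14062157e+00,  5.75311353e-05,  2.87877839e+00]), 'force': array([ 0.02459947, -0.29401029,  0.0146473 ]), 'moment': array([-0.02297922, -0.01845718,  0.04730192]), 'finger_force': 0.0, 'grip_width': 0.08534173090139945} 0.0187
```

View pics/top0.png

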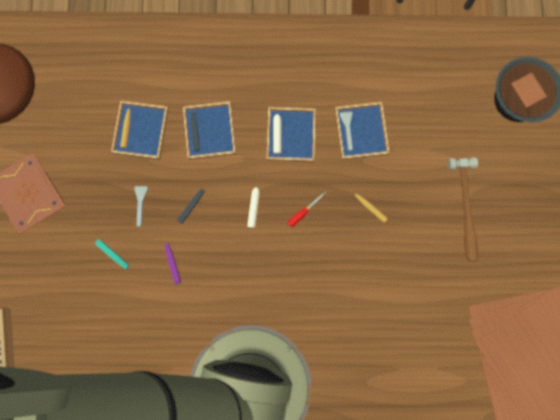

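View pics/scene0.png

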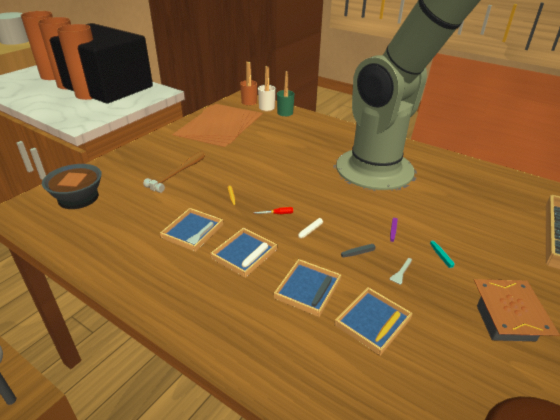

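The top view looks down on the bench, with +x up and +y left.

- **Trays, left to right:** brass (140,130), steel (209,130), nylon (291,133), fan (362,130).
- **Loose punches:** fan (140,205), dark steel (191,205), white nylon (254,207), brass (370,207).
- **Leave alone:** the awl at (307,208).
- **Steel candidates:** dark (191,205), turquoise (111,254) and purple (172,263). Only the dark one fits, because purple and turquoise are ruled out.

Next I'll segment and measure, with one enlarged crop to confirm.

```bash
cat > h.py <<'E'
import numpy as np, cv2
from workcell import readout, grab_frame, camera_info, bot
def ray(name,uv,z):
    c=camera_info(name);T=np.array(c["T"]);uv=np.atleast_2d(np.asarray(uv,float))
    d=np.c_[(uv[:,0]-c["cx"])/c["fx"],-(uv[:,1]-c["cy"])/c["fy"],-np.ones(len(uv))]@T[:3,:3].T
    o=T[:3,3];return (o+d*((z-o[2])/d[:,2])[:,None])[:,:2]
def wray(uv,z,pos,rpy):
    from scipy.spatial.transform import Rotation as R
    c=camera_info("wrist");H=np.array(c["hand_eye"]);uv=np.atleast_2d(np.asarray(uv,float))
    q=uv-[c["cx"],c["cy"]];r=np.linalg.norm(q,axis=1)+1e-9;t=r/c["fx"]
    d=np.c_[q[:,0]/r*np.sin(t),-q[:,1]/r*np.sin(t),-np.cos(t)]
    W=R.from_euler("xyz",rpy).as_matrix();d=d@(W@H[:3,:3]).T;o=np.array(pos)+W@H[:3,3]
    return (o+d*((z-o[2])/d[:,2])[:,None])[:,:2]
def go(x,y,z,yaw):
    s=readout.observe();p=s["position"];y0=s["tool_rot"][2]
    dy=(yaw-y0+np.pi/2)%np.pi-np.pi/2; f=y0+dy
    d=np.array([x,y,z])-p
    sh=np.array([np.cos(f)*d[0]+np.sin(f)*d[1],np.sin(f)*d[0]-np.cos(f)*d[1],-d[2]])
    print("yaw total",round(-dy/(np.pi/2),3),"then shift",np.round(sh/.1,3),"q7",s["qpos"][6].round(2))
def axis(pts):   # length axis of a metric contour hull: middle, angle near +x
    (cx,cy),(w,h),a=cv2.minAreaRect(np.float32(pts)*1000)
    a=np.radians(a if w>h else a+90);a=(a+np.pi/2)%np.pi-np.pi/2
    return np.array([cx,cy])/1000,a,(max(w,h),min(w,h))
E
python3 - <<'E'
from h import *
im=cv2.imread("pics/top0.png");hsv=cv2.cvtColor(im,cv2.COLOR_BGR2HSV)
b=cv2.inRange(hsv,(100,90,40),(130,255,255))
for c in cv2.findContours(b,cv2.RETR_EXTERNAL,2)[0]:
    if cv2.contourArea(c)<800: continue
    r=cv2.minAreaRect(c);print("tray",np.round(r,1) if 0 else r, [ray("top",p,.01).round(3).tolist()[0] for p in cv2.boxPoints(r)])
def show(n,m,x0,x1,z):
    m=m.copy();m[:180]=0;m[235:]=0;m[:,:x0]=0;m[:,x1:]=0
    c=max(cv2.findContours(m,cv2.RETR_EXTERNAL,1)[0],key=cv2.contourArea)
    mid,a,s=axis(ray("top",c[:,0],z));print(n,mid.round(4),round(a,3),np.round(s))
H,S,V=cv2.split(hsv)
white=cv2.inRange(hsv,(0,0,120),(180,75,255))
show("fan",white,120,160,.008);show("nylon",white,240,268,.012)
show("steel",cv2.inRange(hsv,(0,0,0),(180,110,95)),172,210,.012)
show("brass",cv2.inRange(hsv,(18,130,130),(35,255,255)),350,392,.01)
cv2.imwrite("pics/crop.png",cv2.resize(im[95:290,90:400],None,fx=2.55,fy=2.55,interpolation=2))
E
```

```text
tray ((290.8343200683594, 133.80462646484375), (40.941184997558594, 43.732635498046875), 1.9749339818954468) [[0.565, -0.04], [0.679, -0.043], [0.676, -0.147], [0.562, -0.143]]
tray ((361.84619140625, 130.2692413330078), (43.908294677734375, 39.81515121459961), 82.87498474121094) [[0.681, -0.217], [0.696, -0.318], [0.581, -0.33], [0.567, -0.23]]
tray ((208.70050048828125, 129.8713836669922), (43.7140998840332, 41.05076599121094), 83.8844985961914) [[0.68, 0.174], [0.692, 0.07], [0.578, 0.056], [0.566, 0.158]]
tray ((139.25677490234375, 129.45945739746094), (40.11335372924805, 45.53852081298828), 9.462321281433105) [[0.578, 0.346], [0.696, 0.334], [0.679, 0.232], [0.562, 0.246]]
fan [0.4332 0.278 ] 0.045 [101.  32.]
nylon [ 0.4304 -0.0005] -0.109 [99. 19.]
steel [0.4337 0.1529] -0.602 [95. 15.]
brass [ 0.4323 -0.2922] 0.843 [102.  19.]
```

View pics/crop.png

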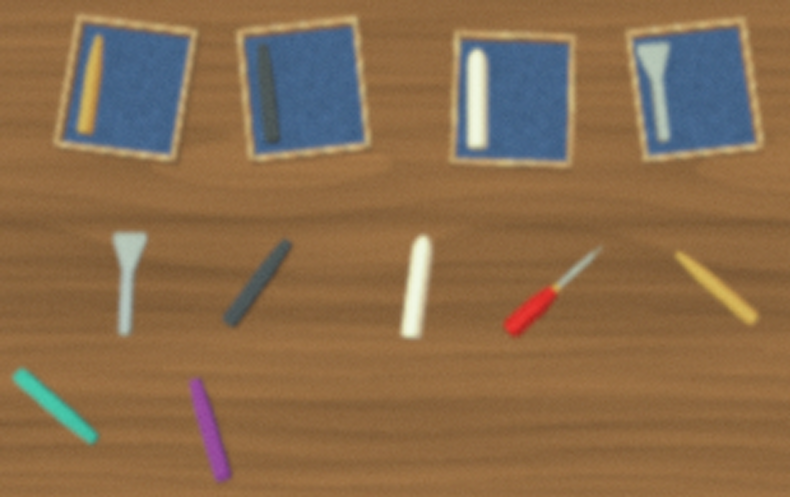

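The crop confirms all four twins and their tips, with every tip away from the robot. The dark steel punch is the only valid steel candidate. I'll move to a viewpoint for a finer wrist measurement.

```bash
python3 -c "
from h import *
go(.48,.09,.26,np.pi)"
```

```text
yaw total -0.167 then shift [-3.177 -5.133 -0.292] q7 -0.11
```

Call:
drive_tool --targets '[{"yaw":-0.0835},{"yaw":-0.0835},{"dx":-0.2,"dy":-0.32,"dz":-0.02},{"dx":-0.2,"dy":-0.32,"dz":-0.02},{"dx":-0.2,"dy":-0.32,"dz":-0.02},{"dx":-0.2,"dy":-0.32,"dz":-0.02},{"dx":-0.2,"dy":-0.32,"dz":-0.02},{"dx":-0.2,"dy":-0.32,"dz":-0.02},{"dx":-0.2,"dy":-0.32,"dz":-0.02},{"dx":-0.2,"dy":-0.32,"dz":-0.02},{"dx":-0.2,"dy":-0.32,"dz":-0.02},{"dx":-0.2,"dy":-0.32,"dz":-0.02},{"dx":-0.2,"dy":-0.32,"dz":-0.02},{"dx":-0.2,"dy":-0.32,"dz":-0.02},{"dx":-0.2,"dy":-0.32,"dz":-0.02},{"dx":-0.2,"dy":-0.32,"dz":-0.02},{"dx":-0.2,"dy":-0.32,"dz":-0.02},{"dx":-0.2,"dy":-0.32,"dz":-0.02}]'

```text
invalid input
```

```bash
python3 - <<'E'
from h import *
s=readout.observe();print(s["position"],s["tool_rot"],s["qpos"][6])
np.save("v1.npy",np.r_[s["position"],s["tool_rot"]])
cv2.imwrite("pics/w1.png",grab_frame("wrist"))
E
```

```text
[0.16232876 0.60325981 0.23080192] [-3.14062157e+00  5.75311353e-05  2.87877839e+00] -0.11278306309057136
```

View pics/w1.png

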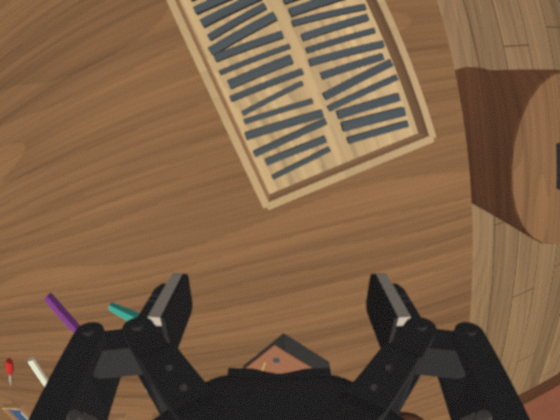

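The first call was refused, most likely because every field is required. The wrist view (up is tool +x) shows only the punch rack and a corner of the scene. I'll resend the move with full rows, going to (0.60, 0, 0.30).

```bash
python3 -c "
from h import *
go(.58,.03,.29,np.pi)"
```

```text
yaw total -0.167 then shift [-4.177 -5.733 -0.591] q7 -0.11
```

Call:
drive_tool --targets '[{"dx":0,"dy":0,"dz":0,"yaw":-0.0835,"fingers":0},{"dx":0,"dy":0,"dz":0,"yaw":-0.0835,"fingers":0}]' --squeeze 40

```text
clock: 0.35
position: [0.1622, 0.6034, 0.231]
tool_rot: [-3.141, -0.0, -3.137]
force: [1.0, 0.9, -0.0]
grip_width: 0.0854
finger_force: 0.0
```

Call:
drive_tool --targets '[{"dx":-0.23,"dy":-0.32,"dz":-0.03,"yaw":0,"fingers":0},{"dx":-0.23,"dy":-0.32,"dz":-0.03,"yaw":0,"fingers":0},{"dx":-0.23,"dy":-0.32,"dz":-0.03,"yaw":0,"fingers":0},{"dx":-0.23,"dy":-0.32,"dz":-0.03,"yaw":0,"fingers":0},{"dx":-0.23,"dy":-0.32,"dz":-0.03,"yaw":0,"fingers":0},{"dx":-0.23,"dy":-0.32,"dz":-0.03,"yaw":0,"fingers":0},{"dx":-0.23,"dy":-0.32,"dz":-0.03,"yaw":0,"fingers":0},{"dx":-0.23,"dy":-0.32,"dz":-0.03,"yaw":0,"fingers":0},{"dx":-0.23,"dy":-0.32,"dz":-0.03,"yaw":0,"fingers":0},{"dx":-0.23,"dy":-0.32,"dz":-0.03,"yaw":0,"fingers":0},{"dx":-0.23,"dy":-0.32,"dz":-0.03,"yaw":0,"fingers":0},{"dx":-0.23,"dy":-0.32,"dz":-0.03,"yaw":0,"fingers":0},{"dx":-0.23,"dy":-0.32,"dz":-0.03,"yaw":0,"fingers":0},{"dx":-0.23,"dy":-0.32,"dz":-0.03,"yaw":0,"fingers":0},{"dx":-0.23,"dy":-0.32,"dz":-0.03,"yaw":0,"fingers":0},{"dx":-0.23,"dy":-0.32,"dz":-0.03,"yaw":0,"fingers":0},{"dx":-0.23,"dy":-0.32,"dz":-0.03,"yaw":0,"fingers":0},{"dx":-0.23,"dy":-0.32,"dz":-0.03,"yaw":0,"fingers":0},{"dx":0,"dy":0,"dz":0,"yaw":0,"fingers":0}]'

```text
clock: 2.25
position: [0.5779, 0.0223, 0.2852]
tool_rot: [-3.139, 0.001, 3.135]
force: [-0.4, 1.3, -0.8]
grip_width: 0.0854
finger_force: 0.0
```

```bash
python3 - <<'E'
from h import *
s=readout.observe();print(s["position"],s["tool_rot"],s["qpos"][6])
np.save("v1.npy",np.r_[s["position"],s["tool_rot"]])
cv2.imwrite("pics/w2.png",grab_frame("wrist"))
E
```

```text
[0.57794874 0.02232067 0.28524749] [-3.13947845e+00  7.65194451e-04  3.13536438e+00] 1.486482824309152
```

View pics/w2.png

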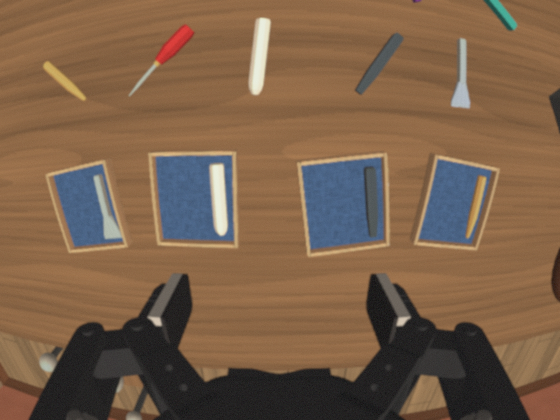

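The wrist view has all items in sight (up is toward the robot, right is +y). Trays are fan (87,205), nylon (195,200), steel (345,203) and brass (457,202). Loose punches are brass (64,81), nylon (260,55), steel (379,63) and fan (461,72).

```bash
cat > meas.py <<'E'
from h import *
v=np.load("v1.npy")
im=cv2.imread("pics/w2.png");hsv=cv2.cvtColor(im,cv2.COLOR_BGR2HSV)
b=cv2.inRange(hsv,(100,90,40),(130,255,255));b[265:]=0;b[:140]=0
for c in cv2.findContours(b,cv2.RETR_EXTERNAL,2)[0]:
    if cv2.contourArea(c)<1500: continue
    P=wray(cv2.convexHull(c)[:,0],.013,v[:3],v[3:]);r=cv2.minAreaRect(np.float32(P*1000))
    a=(r[2]+45)%90-45;print("tray c",np.round(r[0]),"size",np.round(r[1]),"ang",round(np.radians(a),3))
def show(n,m,x0,x1,y0,y1,z):
    k=np.zeros_like(m);k[y0:y1,x0:x1]=m[y0:y1,x0:x1]
    c=max(cv2.findContours(k,cv2.RETR_EXTERNAL,1)[0],key=cv2.contourArea)
    P=wray(c[:,0],z,v[:3],v[3:]);mid,a,s=axis(P);print(n,mid.round(4),round(a,3),np.round(s))
    if n[:3]=="fan":
        e=np.array([np.cos(a),np.sin(a)]);q=(P-mid)@e;n_=(P-mid)@[-e[1],e[0]];g=[]
        for lo in np.arange(-.045,.01,.006):
            w=n_[(q>=lo)&(q<lo+.006)]
            if len(w)>1:g.append((lo+.003,(w.max()+w.min())/2))
        f=np.polyfit(*np.array(g).T,1);print("  shank angle",a+np.arctan(f[0]),"mid",mid+f[1]*np.array([-e[1],e[0]]))
white=cv2.inRange(hsv,(0,0,110),(180,75,255));dark=cv2.inRange(hsv,(0,0,0),(180,130,95));br=cv2.inRange(hsv,(18,110,110),(35,255,255))
show("fan",white,440,485,30,115,.007);show("nylon",white,240,285,10,105,.011)
show("steel",dark,350,410,25,100,.010);show("brass",br,35,95,55,105,.009)
show("tw nylon",white,205,232,160,240,.017);show("tw steel",dark,360,382,162,242,.016)
show("tw brass",br,463,489,170,243,.015);show("fan tw",white,90,122,170,240,.013)
E
python3 meas.py
```

```text
tray c [ 628. -273.] size [118.  95.] ang 0.119
tray c [626. 285.] size [ 97. 118.] ang -0.121
tray c [626. 111.] size [117. 104.] ang 0.124
tray c [617. -94.] size [102. 117.] ang -0.023
fan [0.4345 0.2826] -0.111 [104.  34.]
  shank angle 0.015195284503663808 mid [0.43419592 0.27954382]
nylon [ 0.4303 -0.0027] -0.118 [102.  19.]
steel [0.4347 0.151 ] -0.6 [100.  15.]
brass [ 0.4317 -0.2935] 0.847 [105.  14.]
tw nylon [ 0.6184 -0.0596] 0.007 [104.  23.]
tw steel [0.6229 0.146 ] 0.135 [100.  16.]
tw brass [0.6304 0.3223] -0.118 [96.  8.]
fan tw [ 0.6258 -0.2388] 0.1 [106.  34.]
  shank angle 0.1076636782838242 mid [ 0.6254981  -0.23528665]
```

Both views agree to about 2 mm, so I can start with steel.

```bash
python3 -c "
from h import *
go(.434,.1515,.06,np.pi-.6)"
```

```text
yaw total 0.379 then shift [1.893 0.239 2.249] q7 1.48
```

Call:
drive_tool --targets '[{"dx":0,"dy":0,"dz":0,"yaw":0.0758,"fingers":0.4},{"dx":0,"dy":0,"dz":0,"yaw":0.0758,"fingers":0.4},{"dx":0,"dy":0,"dz":0,"yaw":0.0758,"fingers":0.4},{"dx":0,"dy":0,"dz":0,"yaw":0.0758,"fingers":0.4},{"dx":0,"dy":0,"dz":0,"yaw":0.0758,"fingers":0.4},{"dx":0.236,"dy":0.03,"dz":0.28,"yaw":0,"fingers":0.4},{"dx":0.236,"dy":0.03,"dz":0.28,"yaw":0,"fingers":0.4},{"dx":0.236,"dy":0.03,"dz":0.28,"yaw":0,"fingers":0.4},{"dx":0.236,"dy":0.03,"dz":0.28,"yaw":0,"fingers":0.4},{"dx":0.236,"dy":0.03,"dz":0.28,"yaw":0,"fingers":0.4},{"dx":0.236,"dy":0.03,"dz":0.28,"yaw":0,"fingers":0.4},{"dx":0.236,"dy":0.03,"dz":0.28,"yaw":0,"fingers":0.4},{"dx":0.236,"dy":0.03,"dz":0.28,"yaw":0,"fingers":0.4},{"dx":0,"dy":0,"dz":0,"yaw":0,"fingers":0.4},{"dx":0,"dy":0,"dz":0,"yaw":0,"fingers":0.4}]'

```text
clock: 3.8
position: [0.4327, 0.1536, 0.0612]
tool_rot: [-3.141, -0.001, 2.547]
force: [0.1, -0.1, 0.2]
grip_width: 0.0515
finger_force: 0.0
```

```bash
python3 - <<'E'
from h import *
go(.434,.1515,.003,np.pi-.6)
s=readout.observe();print(s["position"],s["tool_rot"])
im=grab_frame("wrist");cv2.imwrite("pics/w3.png",im)
E
```

```text
yaw total 0.004 then shift [-0.022 -0.01   0.582] q7 0.71
[0.43273139 0.1535938  0.06120744] [-3.14073539e+00 -6.32792094e-04  2.54734574e+00]
```

View pics/w3.png

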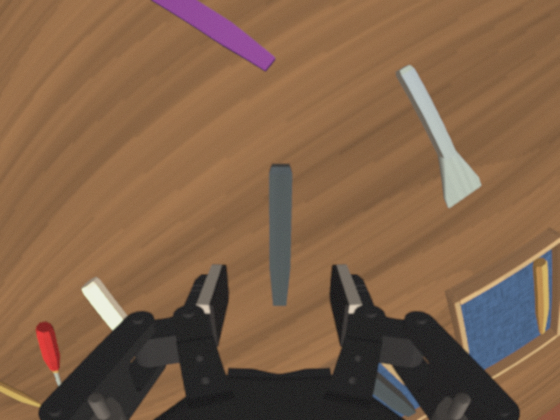

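The dark steel punch (280,165–305) is centred and parallel between the fingers. I'll descend and close.

Call:
drive_tool --targets '[{"dx":-0.02,"dy":-0.01,"dz":0.2,"yaw":0,"fingers":0.4},{"dx":0,"dy":0,"dz":0.2,"yaw":0,"fingers":0.4},{"dx":0,"dy":0,"dz":0.18,"yaw":0,"fingers":0.4},{"dx":0,"dy":0,"dz":0,"yaw":0,"fingers":0.4},{"dx":0,"dy":0,"dz":0,"yaw":0,"fingers":1},{"dx":0,"dy":0,"dz":0,"yaw":0,"fingers":1},{"dx":0,"dy":0,"dz":0,"yaw":0,"fingers":1},{"dx":0,"dy":0,"dz":0,"yaw":0,"fingers":1},{"dx":0,"dy":0,"dz":0,"yaw":0,"fingers":1},{"dx":0,"dy":0,"dz":0,"yaw":0,"fingers":1}]' --squeeze 40

```text
clock: 4.85
position: [0.4351, 0.1514, 0.0045]
tool_rot: [3.14, 0.001, 2.546]
force: [-1.0, -0.9, 12.2]
grip_width: 0.0125
finger_force: 40.3
```

Call:
drive_tool --targets '[{"dx":0,"dy":0,"dz":-0.05,"yaw":0,"fingers":1},{"dx":0,"dy":0,"dz":-0.2,"yaw":0,"fingers":1},{"dx":0,"dy":0,"dz":-0.3,"yaw":0,"fingers":1},{"dx":0,"dy":0,"dz":-0.2,"yaw":0,"fingers":1},{"dx":0,"dy":0,"dz":0,"yaw":0,"fingers":1}]'

```text
clock: 5.35
position: [0.4356, 0.1518, 0.081]
tool_rot: [3.138, 0.002, 2.546]
force: [-0.3, 0.6, -1.3]
grip_width: 0.0129
finger_force: 39.4
```

```bash
python3 - <<'E'
from h import *
go(.6267,.105,.06,np.pi+.124)
im=grab_frame("wrist");cv2.imwrite("pics/w4.png",im)
E
```

```text
yaw total -0.458 then shift [-1.839 -0.701  0.21 ] q7 0.71
```

View pics/w4.png

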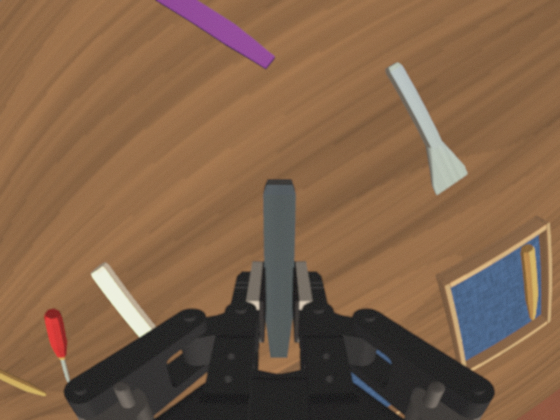

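Punch held straight and near its middle. I'll carry it over the steel tray.

Call:
drive_tool --targets '[{"dx":0,"dy":0,"dz":0,"yaw":-0.0763,"fingers":1},{"dx":0,"dy":0,"dz":0,"yaw":-0.0763,"fingers":1},{"dx":0,"dy":0,"dz":0,"yaw":-0.0763,"fingers":1},{"dx":0,"dy":0,"dz":0,"yaw":-0.0763,"fingers":1},{"dx":0,"dy":0,"dz":0,"yaw":-0.0763,"fingers":1},{"dx":0,"dy":0,"dz":0,"yaw":-0.0763,"fingers":1},{"dx":-0.23,"dy":-0.088,"dz":0,"yaw":0,"fingers":1},{"dx":-0.23,"dy":-0.088,"dz":0,"yaw":0,"fingers":1},{"dx":-0.23,"dy":-0.088,"dz":0,"yaw":0,"fingers":1},{"dx":-0.23,"dy":-0.088,"dz":0,"yaw":0,"fingers":1},{"dx":-0.23,"dy":-0.088,"dz":0,"yaw":0,"fingers":1},{"dx":-0.23,"dy":-0.088,"dz":0,"yaw":0,"fingers":1},{"dx":-0.23,"dy":-0.088,"dz":0,"yaw":0,"fingers":1},{"dx":-0.23,"dy":-0.088,"dz":0,"yaw":0,"fingers":1},{"dx":0,"dy":0,"dz":0.2,"yaw":0,"fingers":1},{"dx":0,"dy":0,"dz":0,"yaw":0,"fingers":1}]'

```text
clock: 7.0
position: [0.6239, 0.1034, 0.0551]
tool_rot: [-3.142, -0.005, -3.019]
force: [-1.1, 0.9, -1.2]
grip_width: 0.0127
finger_force: 39.3
```

```bash
python3 -c "
from h import *
go(.6267,.105,.0115,np.pi+.124)"
```

```text
yaw total -0.001 then shift [-0.029  0.012  0.436] q7 1.42
```

Call:
drive_tool --targets '[{"dx":-0.02,"dy":0.01,"dz":0,"yaw":0,"fingers":1},{"dx":0,"dy":0,"dz":0.15,"yaw":0,"fingers":1},{"dx":0,"dy":0,"dz":0.15,"yaw":0,"fingers":1},{"dx":0,"dy":0,"dz":0.06,"yaw":0,"fingers":1},{"dx":0,"dy":0,"dz":0,"yaw":0,"fingers":1},{"dx":0,"dy":0,"dz":0,"yaw":0,"fingers":1}]'

```text
clock: 7.6
position: [0.6275, 0.1052, 0.0223]
tool_rot: [-3.142, -0.0, -3.018]
force: [0.1, -0.2, -2.4]
grip_width: 0.0127
finger_force: 39.4
```

Call:
drive_tool --targets '[{"dx":0,"dy":0,"dz":0.06,"yaw":0,"fingers":1},{"dx":0,"dy":0,"dz":0.04,"yaw":0,"fingers":1},{"dx":0,"dy":0,"dz":0,"yaw":0,"fingers":1},{"dx":0,"dy":0,"dz":0,"yaw":0,"fingers":1}]'

```text
clock: 8.0
position: [0.6275, 0.1051, 0.0123]
tool_rot: [-3.142, -0.0, -3.018]
force: [0.6, 0.4, -1.0]
grip_width: 0.0128
finger_force: 39.4
```

Call:
drive_tool --targets '[{"dx":0,"dy":0,"dz":0.015,"yaw":0,"fingers":1},{"dx":0,"dy":0,"dz":0,"yaw":0,"fingers":1},{"dx":0,"dy":0,"dz":0,"yaw":0,"fingers":1}]'

```text
clock: 8.3
position: [0.6275, 0.1052, 0.0108]
tool_rot: [-3.142, 0.0, -3.018]
force: [0.0, 0.8, -1.4]
grip_width: 0.0126
finger_force: 39.4
```

Call:
drive_tool --targets '[{"dx":0,"dy":0,"dz":0.01,"yaw":0,"fingers":1},{"dx":0,"dy":0,"dz":0,"yaw":0,"fingers":1},{"dx":0,"dy":0,"dz":0,"yaw":0,"fingers":1}]'

```text
clock: 8.6
position: [0.6276, 0.1052, 0.0106]
tool_rot: [3.142, 0.0, -3.018]
force: [-4.5, -0.9, 11.3]
grip_width: 0.0127
finger_force: 40.9
```

Contact at 0.0106, which matches the grasp height plus the 6 mm floor. I'll release, lift and back away.

Call:
drive_tool --targets '[{"dx":0,"dy":0,"dz":0,"yaw":0,"fingers":0.7},{"dx":0,"dy":0,"dz":0,"yaw":0,"fingers":0.7},{"dx":0,"dy":0,"dz":0,"yaw":0,"fingers":0.7},{"dx":0,"dy":0,"dz":0,"yaw":0,"fingers":0.7},{"dx":0,"dy":0,"dz":-0.1,"yaw":0,"fingers":0.7},{"dx":0,"dy":0,"dz":-0.25,"yaw":0,"fingers":0.7},{"dx":0,"dy":0,"dz":-0.35,"yaw":0,"fingers":0.6},{"dx":0,"dy":0,"dz":0,"yaw":0,"fingers":0.4}]'

```text
clock: 9.4
position: [0.6299, 0.1055, 0.0847]
tool_rot: [3.141, 0.006, -3.019]
force: [0.9, -0.2, 0.8]
grip_width: 0.0478
finger_force: 0.0
```

```bash
python3 - <<'E'
from h import *
print("via nylon");go(.430,-.002,.06,np.pi-.115)
im=grab_frame("wrist");cv2.imwrite("pics/w5.png",im)
E
```

```text
via nylon
yaw total 0.151 then shift [ 1.862 -1.297  0.247] q7 1.42
```

View pics/w5.png

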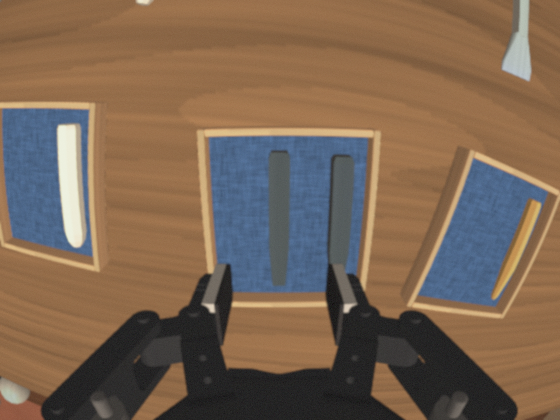

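Steel lies flat in its tray at (279,218), parallel to its twin at (341,210). Nylon is next.

Call:
drive_tool --targets '[{"dx":0,"dy":0,"dz":0,"yaw":0.0755,"fingers":0.4},{"dx":0,"dy":0,"dz":0,"yaw":0.0755,"fingers":0.4},{"dx":0.23,"dy":-0.162,"dz":0,"yaw":0,"fingers":0.4},{"dx":0.23,"dy":-0.162,"dz":0,"yaw":0,"fingers":0.4},{"dx":0.23,"dy":-0.162,"dz":0,"yaw":0,"fingers":0.4},{"dx":0.23,"dy":-0.162,"dz":0,"yaw":0,"fingers":0.4},{"dx":0.23,"dy":-0.162,"dz":0,"yaw":0,"fingers":0.4},{"dx":0.23,"dy":-0.162,"dz":0,"yaw":0,"fingers":0.4},{"dx":0.23,"dy":-0.162,"dz":0,"yaw":0,"fingers":0.4},{"dx":0.23,"dy":-0.162,"dz":0,"yaw":0,"fingers":0.4},{"dx":0,"dy":0,"dz":0.2,"yaw":0,"fingers":0.4},{"dx":0,"dy":0,"dz":0,"yaw":0,"fingers":0.4},{"dx":0,"dy":0,"dz":0,"yaw":0,"fingers":0.4},{"dx":0,"dy":0,"dz":0,"yaw":0,"fingers":0.4}]'

```text
clock: 10.85
position: [0.4305, -0.0024, 0.0602]
tool_rot: [3.141, 0.0, 3.028]
force: [-0.3, 1.1, 0.7]
grip_width: 0.0511
finger_force: 0.0
```

```bash
python3 -c "
from h import *
go(.430,-.002,.0055,np.pi-.115)
im=grab_frame('wrist');s=readout.observe();hsv=cv2.cvtColor(im,cv2.COLOR_BGR2HSV)
m=cv2.inRange(hsv,(0,0,110),(180,75,255));k=0*m;k[90:300,230:330]=m[90:300,230:330]
c=max(cv2.findContours(k,0,1)[0],key=cv2.contourArea);print(cv2.boundingRect(c),axis(wray(c[:,0],.014,s['position'],s['tool_rot'])))"
```

```text
yaw total 0.001 then shift [0.005 0.003 0.547] q7 1.36
(264, 162, 31, 138) (array([ 0.4272518 , -0.00265062]), np.float64(-0.11737123503613578), (95.11743927001953, 18.38762092590332))
```

Aligned, so I'll descend, grip and lift.

Call:
drive_tool --targets '[{"dx":0,"dy":0,"dz":0.2,"yaw":0,"fingers":0.4},{"dx":0,"dy":0,"dz":0.2,"yaw":0,"fingers":0.4},{"dx":0,"dy":0,"dz":0.14,"yaw":0,"fingers":0.4},{"dx":0,"dy":0,"dz":0,"yaw":0,"fingers":0.4},{"dx":0,"dy":0,"dz":0,"yaw":0,"fingers":1},{"dx":0,"dy":0,"dz":0,"yaw":0,"fingers":1},{"dx":0,"dy":0,"dz":0,"yaw":0,"fingers":1},{"dx":0,"dy":0,"dz":0,"yaw":0,"fingers":1},{"dx":0,"dy":0,"dz":0,"yaw":0,"fingers":1},{"dx":0,"dy":0,"dz":0,"yaw":0,"fingers":1}]'

```text
clock: 11.9
position: [0.4305, -0.0026, 0.0068]
tool_rot: [3.141, 0.001, 3.028]
force: [-1.3, -0.9, 9.1]
grip_width: 0.0169
finger_force: 39.0
```

Call:
drive_tool --targets '[{"dx":0,"dy":0,"dz":-0.05,"yaw":0,"fingers":1},{"dx":0,"dy":0,"dz":-0.2,"yaw":0,"fingers":1},{"dx":0,"dy":0,"dz":-0.3,"yaw":0,"fingers":1},{"dx":0,"dy":0,"dz":-0.2,"yaw":0,"fingers":1},{"dx":0,"dy":0,"dz":0,"yaw":0,"fingers":1},{"dx":0,"dy":0,"dz":0,"yaw":0,"fingers":1},{"dx":0,"dy":0,"dz":0,"yaw":0,"fingers":1}]'

```text
clock: 12.6
position: [0.4297, -0.0027, 0.0805]
tool_rot: [-3.141, -0.0, 3.028]
force: [-1.0, -0.2, -1.2]
grip_width: 0.0169
finger_force: 39.5
```

```bash
python3 -c "
from h import *
go(.617,-.100,.06,np.pi-.023)"
```

```text
yaw total -0.058 then shift [-1.895 -0.93   0.205] q7 1.36
```

Call:
drive_tool --targets '[{"dx":0,"dy":0,"dz":0,"yaw":-0.058,"fingers":1},{"dx":-0.237,"dy":-0.116,"dz":0,"yaw":0,"fingers":1},{"dx":-0.237,"dy":-0.116,"dz":0,"yaw":0,"fingers":1},{"dx":-0.237,"dy":-0.116,"dz":0,"yaw":0,"fingers":1},{"dx":-0.237,"dy":-0.116,"dz":0,"yaw":0,"fingers":1},{"dx":-0.237,"dy":-0.116,"dz":0,"yaw":0,"fingers":1},{"dx":-0.237,"dy":-0.116,"dz":0,"yaw":0,"fingers":1},{"dx":-0.237,"dy":-0.116,"dz":0,"yaw":0,"fingers":1},{"dx":-0.237,"dy":-0.116,"dz":0,"yaw":0,"fingers":1},{"dx":0,"dy":0,"dz":0.2,"yaw":0,"fingers":1},{"dx":0,"dy":0,"dz":0.2,"yaw":0,"fingers":1},{"dx":0,"dy":0,"dz":0,"yaw":0,"fingers":1},{"dx":0,"dy":0,"dz":0,"yaw":0,"fingers":1},{"dx":0,"dy":0,"dz":0,"yaw":0,"fingers":1}]'

```text
clock: 14.0
position: [0.6177, -0.0997, 0.0415]
tool_rot: [-3.142, 0.001, 3.119]
force: [0.5, -1.2, -0.2]
grip_width: 0.0171
finger_force: 39.6
```

```bash
python3 -c "
from h import *
go(.617,-.100,.0145,np.pi-.023)"
```

```text
yaw total 0.0 then shift [ 0.007 -0.003  0.27 ] q7 1.61
```

Call:
drive_tool --targets '[{"dx":0,"dy":0,"dz":0.14,"yaw":0,"fingers":1},{"dx":0,"dy":0,"dz":0.13,"yaw":0,"fingers":1},{"dx":0,"dy":0,"dz":0,"yaw":0,"fingers":1},{"dx":0,"dy":0,"dz":0,"yaw":0,"fingers":1},{"dx":0,"dy":0,"dz":0.01,"yaw":0,"fingers":1},{"dx":0,"dy":0,"dz":0,"yaw":0,"fingers":1},{"dx":0,"dy":0,"dz":0,"yaw":0,"fingers":1}]'

```text
clock: 14.7
position: [0.6174, -0.0998, 0.0127]
tool_rot: [-3.142, -0.0, 3.119]
force: [0.8, 0.3, -0.4]
grip_width: 0.0171
finger_force: 41.0
```

Call:
drive_tool --targets '[{"dx":0,"dy":0,"dz":0.01,"yaw":0,"fingers":1},{"dx":0,"dy":0,"dz":0,"yaw":0,"fingers":1},{"dx":0,"dy":0,"dz":0,"yaw":0,"fingers":1}]'

```text
clock: 15.0
position: [0.6175, -0.0998, 0.0119]
tool_rot: [-3.142, 0.0, 3.119]
force: [-0.4, -0.8, 1.0]
grip_width: 0.0167
finger_force: 41.2
```

Just at contact: the force has risen slightly. I'll take 0.5 mm more, then release.

Call:
drive_tool --targets '[{"dx":0,"dy":0,"dz":0.006,"yaw":0,"fingers":1},{"dx":0,"dy":0,"dz":0,"yaw":0,"fingers":1},{"dx":0,"dy":0,"dz":0,"yaw":0,"fingers":1}]'

```text
clock: 15.3
position: [0.6175, -0.0998, 0.0118]
tool_rot: [-3.142, 0.0, 3.119]
force: [-3.9, 0.4, 12.9]
grip_width: 0.0169
finger_force: 42.6
```

Call:
drive_tool --targets '[{"dx":0,"dy":0,"dz":0,"yaw":0,"fingers":0.7},{"dx":0,"dy":0,"dz":0,"yaw":0,"fingers":0.7},{"dx":0,"dy":0,"dz":0,"yaw":0,"fingers":0.7},{"dx":0,"dy":0,"dz":0,"yaw":0,"fingers":0.7},{"dx":0,"dy":0,"dz":-0.1,"yaw":0,"fingers":0.7},{"dx":0,"dy":0,"dz":-0.25,"yaw":0,"fingers":0.7},{"dx":0,"dy":0,"dz":-0.35,"yaw":0,"fingers":0.6},{"dx":0,"dy":0,"dz":0,"yaw":0,"fingers":0.4},{"dx":0,"dy":0,"dz":0,"yaw":0,"fingers":0.4}]'

```text
clock: 16.2
position: [0.6179, -0.0998, 0.0824]
tool_rot: [-3.141, 0.002, 3.119]
force: [-0.3, 0.4, -0.5]
grip_width: 0.0514
finger_force: 0.0
```

```bash
python3 -c "
from h import *
go(.434,.279,.06,np.pi+.018)
cv2.imwrite('pics/w6.png',grab_frame('wrist'))"
```

```text
yaw total -0.026 then shift [1.77  3.821 0.224] q7 1.61
```

View pics/w6.png

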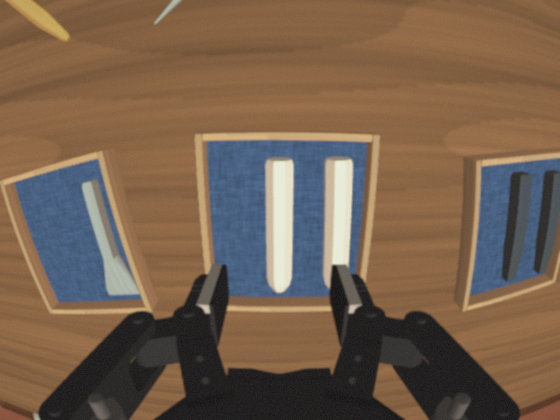

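Nylon lies flat at (279,225), parallel to its twin at (339,220). Next is the fan punch.

Call:
drive_tool --targets '[{"dx":0,"dy":0,"dz":0,"yaw":-0.026,"fingers":0.4},{"dx":0.136,"dy":0.294,"dz":0,"yaw":0,"fingers":0.4},{"dx":0.136,"dy":0.294,"dz":0,"yaw":0,"fingers":0.4},{"dx":0.136,"dy":0.294,"dz":0,"yaw":0,"fingers":0.4},{"dx":0.136,"dy":0.294,"dz":0,"yaw":0,"fingers":0.4},{"dx":0.136,"dy":0.294,"dz":0,"yaw":0,"fingers":0.4},{"dx":0.136,"dy":0.294,"dz":0,"yaw":0,"fingers":0.4},{"dx":0.136,"dy":0.294,"dz":0,"yaw":0,"fingers":0.4},{"dx":0.136,"dy":0.294,"dz":0,"yaw":0,"fingers":0.4},{"dx":0.136,"dy":0.294,"dz":0,"yaw":0,"fingers":0.4},{"dx":0.136,"dy":0.294,"dz":0,"yaw":0,"fingers":0.4},{"dx":0.136,"dy":0.294,"dz":0,"yaw":0,"fingers":0.4},{"dx":0.136,"dy":0.294,"dz":0,"yaw":0,"fingers":0.4},{"dx":0.136,"dy":0.294,"dz":0,"yaw":0,"fingers":0.4},{"dx":0,"dy":0,"dz":0.2,"yaw":0,"fingers":0.4},{"dx":0,"dy":0,"dz":0,"yaw":0,"fingers":0.4},{"dx":0,"dy":0,"dz":0,"yaw":0,"fingers":0.4},{"dx":0,"dy":0,"dz":0,"yaw":0,"fingers":0.4}]'

```text
clock: 18.05
position: [0.4342, 0.2784, 0.0615]
tool_rot: [-3.141, 0.0, -3.125]
force: [-0.2, 0.5, -0.1]
grip_width: 0.0511
finger_force: 0.0
```

```bash
python3 -c "
from h import *
im=grab_frame('wrist');s=readout.observe();hsv=cv2.cvtColor(im,cv2.COLOR_BGR2HSV);cv2.imwrite('pics/w7.png',im)
m=cv2.inRange(hsv,(0,0,110),(180,75,255));k=0*m;k[90:320,232:326]=m[90:320,232:326]
c=max(cv2.findContours(k,0,1)[0],key=cv2.contourArea);P=wray(c[:,0],.008,s['position'],s['tool_rot'])
x0=P[:,0].min();print('x range',x0,P[:,0].max());g=[]
for lo in np.arange(x0+.005,x0+.06,.006):
    w=P[(P[:,0]>=lo)&(P[:,0]<lo+.006)]
    if len(w)>1:g.append((lo+.003,(w[:,1].max()+w[:,1].min())/2))
f=np.polyfit(*np.array(g).T,1);print('angle',np.arctan(f[0]),'y at .434',np.polyval(f,.434))
go(.434,np.polyval(f,.434),.005,np.pi+np.arctan(f[0]))"
```

```text
x range 0.3828468295344727 0.4825795419870037
angle -0.0029691618087227135 y at .434 0.27841517081992306
yaw total 0.013 then shift [ 0.002 -0.001  0.566] q7 0.93
```

View pics/w7.png

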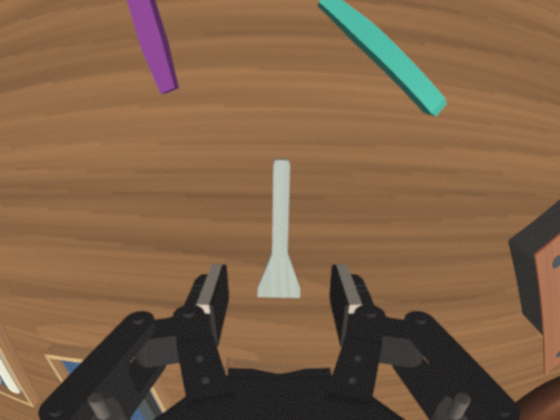

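The fan punch is centred at (280,160–297) and aligned. I'll grip the shank 1 mm toward the head.

Call:
drive_tool --targets '[{"dx":0.01,"dy":0,"dz":0.2,"yaw":0.01,"fingers":0.4},{"dx":0,"dy":0,"dz":0.2,"yaw":0,"fingers":0.4},{"dx":0,"dy":0,"dz":0.16,"yaw":0,"fingers":0.4},{"dx":0,"dy":0,"dz":0,"yaw":0,"fingers":0.4},{"dx":0,"dy":0,"dz":0,"yaw":0,"fingers":1},{"dx":0,"dy":0,"dz":0,"yaw":0,"fingers":1},{"dx":0,"dy":0,"dz":0,"yaw":0,"fingers":1},{"dx":0,"dy":0,"dz":0,"yaw":0,"fingers":1},{"dx":0,"dy":0,"dz":0,"yaw":0,"fingers":1},{"dx":0,"dy":0,"dz":0,"yaw":0,"fingers":1}]'

```text
clock: 19.1
position: [0.4333, 0.2794, 0.0062]
tool_rot: [3.141, 0.001, -3.139]
force: [-0.8, -0.7, 9.0]
grip_width: 0.0085
finger_force: 39.2
```

Call:
drive_tool --targets '[{"dx":0,"dy":0,"dz":-0.05,"yaw":0,"fingers":1},{"dx":0,"dy":0,"dz":-0.2,"yaw":0,"fingers":1},{"dx":0,"dy":0,"dz":-0.3,"yaw":0,"fingers":1},{"dx":0,"dy":0,"dz":-0.2,"yaw":0,"fingers":1},{"dx":0,"dy":0,"dz":0,"yaw":0,"fingers":1},{"dx":0,"dy":0,"dz":0,"yaw":0,"fingers":1},{"dx":0,"dy":0,"dz":0,"yaw":0,"fingers":1}]'

```text
clock: 19.8
position: [0.4324, 0.2789, 0.0797]
tool_rot: [-3.141, -0.001, -3.139]
force: [0.4, 0.4, -1.5]
grip_width: 0.0081
finger_force: 39.1
```

```bash
python3 -c "
from h import *
go(.6280,-.279,.08,np.pi+.119)"
```

```text
yaw total -0.074 then shift [-1.280e+00 -5.772e+00 -3.000e-03] q7 0.92
```

Call:
drive_tool --targets '[{"dx":0,"dy":0,"dz":0,"yaw":-0.074,"fingers":1},{"dx":-0.0711,"dy":-0.3207,"dz":0,"yaw":0,"fingers":1},{"dx":-0.0711,"dy":-0.3207,"dz":0,"yaw":0,"fingers":1},{"dx":-0.0711,"dy":-0.3207,"dz":0,"yaw":0,"fingers":1},{"dx":-0.0711,"dy":-0.3207,"dz":0,"yaw":0,"fingers":1},{"dx":-0.0711,"dy":-0.3207,"dz":0,"yaw":0,"fingers":1},{"dx":-0.0711,"dy":-0.3207,"dz":0,"yaw":0,"fingers":1},{"dx":-0.0711,"dy":-0.3207,"dz":0,"yaw":0,"fingers":1},{"dx":-0.0711,"dy":-0.3207,"dz":0,"yaw":0,"fingers":1},{"dx":-0.0711,"dy":-0.3207,"dz":0,"yaw":0,"fingers":1},{"dx":-0.0711,"dy":-0.3207,"dz":0,"yaw":0,"fingers":1},{"dx":-0.0711,"dy":-0.3207,"dz":0,"yaw":0,"fingers":1},{"dx":-0.0711,"dy":-0.3207,"dz":0,"yaw":0,"fingers":1},{"dx":-0.0711,"dy":-0.3207,"dz":0,"yaw":0,"fingers":1},{"dx":-0.0711,"dy":-0.3207,"dz":0,"yaw":0,"fingers":1},{"dx":-0.0711,"dy":-0.3207,"dz":0,"yaw":0,"fingers":1},{"dx":-0.0711,"dy":-0.3207,"dz":0,"yaw":0,"fingers":1},{"dx":-0.0711,"dy":-0.3207,"dz":0,"yaw":0,"fingers":1},{"dx":-0.0711,"dy":-0.3207,"dz":0,"yaw":0,"fingers":1},{"dx":0,"dy":0,"dz":0,"yaw":0,"fingers":1}]'

```text
clock: 21.8
position: [0.6274, -0.2838, 0.0786]
tool_rot: [-3.14, -0.002, -3.027]
force: [-1.3, 0.8, -1.0]
grip_width: 0.0084
finger_force: 39.2
```

Call:
drive_tool --targets '[{"dx":0,"dy":0,"dz":0.2,"yaw":0,"fingers":1},{"dx":0,"dy":0,"dz":0.2,"yaw":0,"fingers":1},{"dx":0,"dy":0,"dz":0,"yaw":0,"fingers":1},{"dx":0,"dy":0,"dz":0,"yaw":0,"fingers":1},{"dx":0,"dy":0,"dz":0,"yaw":0,"fingers":1}]'

```text
clock: 22.3
position: [0.6285, -0.2789, 0.041]
tool_rot: [-3.141, 0.001, -3.023]
force: [0.1, -0.1, -1.6]
grip_width: 0.0081
finger_force: 39.2
```

```bash
python3 -c "
from h import *
go(.6280,-.279,.0135,np.pi+.119)
cv2.imwrite('pics/w8.png',grab_frame('wrist'))"
```

```text
yaw total -0.0 then shift [ 0.005 -0.     0.275] q7 1.98
```

View pics/w8.png

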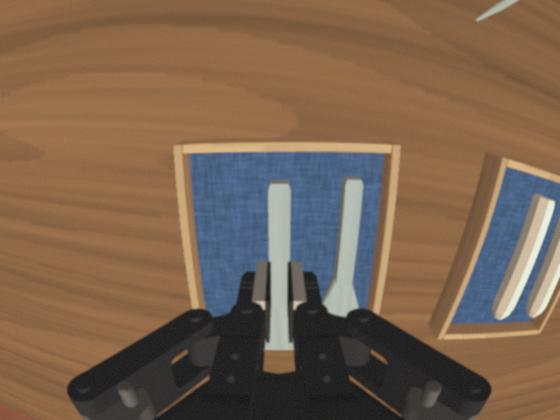

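The fan hangs centred in its tray at (279,265), parallel to its twin, with room around it. I'll lower it.

Call:
drive_tool --targets '[{"dx":0,"dy":0,"dz":0.14,"yaw":0,"fingers":1},{"dx":0,"dy":0,"dz":0.135,"yaw":0,"fingers":1},{"dx":0,"dy":0,"dz":0,"yaw":0,"fingers":1},{"dx":0,"dy":0,"dz":0,"yaw":0,"fingers":1},{"dx":0,"dy":0,"dz":0.01,"yaw":0,"fingers":1},{"dx":0,"dy":0,"dz":0,"yaw":0,"fingers":1},{"dx":0,"dy":0,"dz":0,"yaw":0,"fingers":1}]'

```text
clock: 23.05
position: [0.628, -0.2789, 0.0116]
tool_rot: [3.142, -0.0, -3.023]
force: [0.9, 0.0, -0.6]
grip_width: 0.0082
finger_force: 45.1
```

Call:
drive_tool --targets '[{"dx":0,"dy":0,"dz":0.008,"yaw":0,"fingers":1},{"dx":0,"dy":0,"dz":0,"yaw":0,"fingers":1},{"dx":0,"dy":0,"dz":0,"yaw":0,"fingers":1}]'

```text
clock: 23.35
position: [0.6281, -0.2789, 0.0109]
tool_rot: [-3.142, -0.0, -3.023]
force: [0.2, 0.1, -1.3]
grip_width: 0.0082
finger_force: 45.1
```

Call:
drive_tool --targets '[{"dx":0,"dy":0,"dz":0.006,"yaw":0,"fingers":1},{"dx":0,"dy":0,"dz":0,"yaw":0,"fingers":1},{"dx":0,"dy":0,"dz":0,"yaw":0,"fingers":1}]'

```text
clock: 23.65
position: [0.6282, -0.279, 0.0106]
tool_rot: [-3.141, 0.0, -3.023]
force: [-2.4, 1.2, 5.0]
grip_width: 0.0078
finger_force: 45.8
```

Call:
drive_tool --targets '[{"dx":0,"dy":0,"dz":0,"yaw":0,"fingers":0.75},{"dx":0,"dy":0,"dz":0,"yaw":0,"fingers":0.75},{"dx":0,"dy":0,"dz":0,"yaw":0,"fingers":0.75},{"dx":0,"dy":0,"dz":0,"yaw":0,"fingers":0.75},{"dx":0,"dy":0,"dz":-0.1,"yaw":0,"fingers":0.75},{"dx":0,"dy":0,"dz":-0.25,"yaw":0,"fingers":0.75},{"dx":0,"dy":0,"dz":-0.35,"yaw":0,"fingers":0.6},{"dx":0,"dy":0,"dz":-0.2,"yaw":0,"fingers":0.4},{"dx":0,"dy":0,"dz":0,"yaw":0,"fingers":0.4},{"dx":0,"dy":0,"dz":0,"yaw":0,"fingers":0.4}]'

```text
clock: 24.65
position: [0.6282, -0.279, 0.1011]
tool_rot: [-3.141, 0.001, -3.023]
force: [-0.6, 0.3, -0.4]
grip_width: 0.0511
finger_force: 0.0
```

```bash
python3 -c "
from h import *
cv2.imwrite('pics/w9.png',grab_frame('wrist'))"
```

```text
(no output)
```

View pics/w9.png

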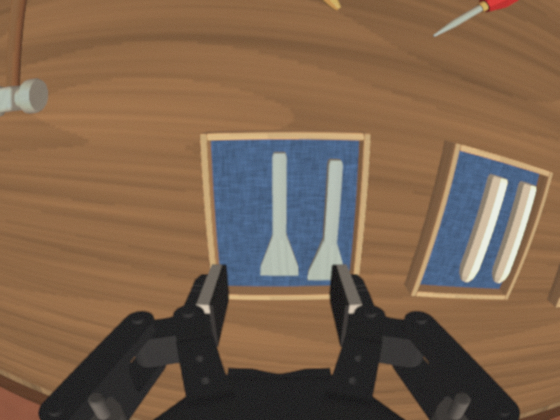

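Call:
drive_tool --targets '[{"dx":0,"dy":0,"dz":0,"yaw":0.09,"fingers":0.4},{"dx":0,"dy":0,"dz":0,"yaw":0.09,"fingers":0.4},{"dx":0,"dy":0,"dz":0,"yaw":0.09,"fingers":0.4},{"dx":0,"dy":0,"dz":0,"yaw":0.09,"fingers":0.4},{"dx":0,"dy":0,"dz":0,"yaw":0.09,"fingers":0.4},{"dx":0,"dy":0,"dz":0,"yaw":0.09,"fingers":0.4},{"dx":0,"dy":0,"dz":0,"yaw":0.09,"fingers":0.4},{"dx":0,"dy":0,"dz":0,"yaw":0.09,"fingers":0.4},{"dx":0,"dy":0,"dz":0,"yaw":0.09,"fingers":0.4},{"dx":0,"dy":0,"dz":0,"yaw":0.09,"fingers":0.4},{"dx":0,"dy":0,"dz":0,"yaw":0.09,"fingers":0.4},{"dx":0,"dy":0,"dz":0,"yaw":0.09,"fingers":0.4},{"dx":0,"dy":0,"dz":0,"yaw":0.09,"fingers":0.4},{"dx":0,"dy":0,"dz":0,"yaw":0.09,"fingers":0.4},{"dx":0,"dy":0,"dz":0,"yaw":0.09,"fingers":0.4},{"dx":0,"dy":0,"dz":0,"yaw":0.09,"fingers":0.4},{"dx":0,"dy":0,"dz":0,"yaw":0.09,"fingers":0.4},{"dx":0,"dy":0,"dz":0,"yaw":0,"fingers":0.4},{"dx":0,"dy":0,"dz":0,"yaw":0,"fingers":0.4}]'

```text
clock: 26.6
position: [0.6278, -0.2787, 0.0996]
tool_rot: [-3.141, 0.001, 0.861]
force: [0.7, 0.9, 0.6]
grip_width: 0.0511
finger_force: 0.0
```

```bash
python3 -c "
from h import *
go(.432,-.293,.06,.845)"
```

```text
yaw total 0.01 then shift [-1.406 -1.37   0.396] q7 0.04
```

The fan lies in its tray at (279,215), tip the same way as its twin at (328,220). Now the brass punch.

Call:
drive_tool --targets '[{"dx":0,"dy":0,"dz":0,"yaw":0.01,"fingers":0.4},{"dx":-0.201,"dy":-0.1957,"dz":0,"yaw":0,"fingers":0.4},{"dx":-0.201,"dy":-0.1957,"dz":0,"yaw":0,"fingers":0.4},{"dx":-0.201,"dy":-0.1957,"dz":0,"yaw":0,"fingers":0.4},{"dx":-0.201,"dy":-0.1957,"dz":0,"yaw":0,"fingers":0.4},{"dx":-0.201,"dy":-0.1957,"dz":0,"yaw":0,"fingers":0.4},{"dx":-0.201,"dy":-0.1957,"dz":0,"yaw":0,"fingers":0.4},{"dx":-0.201,"dy":-0.1957,"dz":0,"yaw":0,"fingers":0.4},{"dx":0,"dy":0,"dz":0.2,"yaw":0,"fingers":0.4},{"dx":0,"dy":0,"dz":0.2,"yaw":0,"fingers":0.4},{"dx":0,"dy":0,"dz":0,"yaw":0,"fingers":0.4},{"dx":0,"dy":0,"dz":0,"yaw":0,"fingers":0.4},{"dx":0,"dy":0,"dz":0,"yaw":0,"fingers":0.4}]'

```text
clock: 27.9
position: [0.4326, -0.2928, 0.0611]
tool_rot: [3.141, -0.0, 0.842]
force: [-0.0, -1.1, 0.8]
grip_width: 0.0514
finger_force: 0.0
```

```bash
python3 -c "
from h import *
im=grab_frame('wrist');s=readout.observe();hsv=cv2.cvtColor(im,cv2.COLOR_BGR2HSV);cv2.imwrite('pics/w10.png',im)
m=cv2.inRange(hsv,(18,110,110),(35,255,255));k=0*m;k[90:320,232:326]=m[90:320,232:326]
c=max(cv2.findContours(k,0,1)[0],key=cv2.contourArea);print(cv2.boundingRect(c),axis(wray(c[:,0],.010,s['position'],s['tool_rot'])))
go(.432,-.293,.005,.845)"
```

```text
(270, 158, 17, 145) (array([ 0.43127182, -0.29281445]), np.float64(0.8499561842771954), (102.61341094970703, 10.864748001098633))
yaw total -0.002 then shift [-0.006 -0.002  0.561] q7 0.3
```

View pics/w10.png

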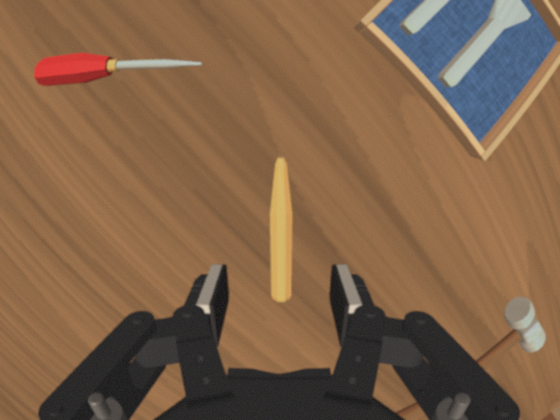

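Brass is centred at (280,158–302), tip along tool +x. I'll grip and lift.

Call:
drive_tool --targets '[{"dx":-0.01,"dy":0,"dz":0.2,"yaw":0,"fingers":0.4},{"dx":0,"dy":0,"dz":0.2,"yaw":0,"fingers":0.4},{"dx":0,"dy":0,"dz":0.16,"yaw":0,"fingers":0.4},{"dx":0,"dy":0,"dz":0,"yaw":0,"fingers":0.4},{"dx":0,"dy":0,"dz":0,"yaw":0,"fingers":1},{"dx":0,"dy":0,"dz":0,"yaw":0,"fingers":1},{"dx":0,"dy":0,"dz":0,"yaw":0,"fingers":1},{"dx":0,"dy":0,"dz":0,"yaw":0,"fingers":1},{"dx":0,"dy":0,"dz":0,"yaw":0,"fingers":1},{"dx":0,"dy":0,"dz":0,"yaw":0,"fingers":1}]'

```text
clock: 28.95
position: [0.4321, -0.2935, 0.0054]
tool_rot: [3.14, -0.001, 0.841]
force: [-1.5, 1.3, 10.5]
grip_width: 0.0125
finger_force: 40.7
```

Call:
drive_tool --targets '[{"dx":0,"dy":0,"dz":-0.05,"yaw":0,"fingers":1},{"dx":0,"dy":0,"dz":-0.2,"yaw":0,"fingers":1},{"dx":0,"dy":0,"dz":-0.3,"yaw":0,"fingers":1},{"dx":0,"dy":0,"dz":-0.2,"yaw":0,"fingers":1},{"dx":0,"dy":0,"dz":0,"yaw":0,"fingers":1},{"dx":0,"dy":0,"dz":0,"yaw":0,"fingers":1},{"dx":0,"dy":0,"dz":0,"yaw":0,"fingers":1}]'

```text
clock: 29.65
position: [0.4313, -0.2928, 0.0787]
tool_rot: [-3.141, 0.0, 0.841]
force: [-0.2, 0.1, -1.2]
grip_width: 0.0128
finger_force: 39.4
```

```bash
python3 -c "
from h import *
go(.6253,.279,.08,-.121)"
```

```text
yaw total 0.613 then shift [ 1.236 -5.911 -0.013] q7 0.29
```

Call:
drive_tool --targets '[{"dx":0,"dy":0,"dz":0,"yaw":0.0876,"fingers":1},{"dx":0,"dy":0,"dz":0,"yaw":0.0876,"fingers":1},{"dx":0,"dy":0,"dz":0,"yaw":0.0876,"fingers":1},{"dx":0,"dy":0,"dz":0,"yaw":0.0876,"fingers":1},{"dx":0,"dy":0,"dz":0,"yaw":0.0876,"fingers":1},{"dx":0,"dy":0,"dz":0,"yaw":0.0876,"fingers":1},{"dx":0,"dy":0,"dz":0,"yaw":0.0876,"fingers":1},{"dx":0.065,"dy":-0.311,"dz":0,"yaw":0,"fingers":1},{"dx":0.065,"dy":-0.311,"dz":0,"yaw":0,"fingers":1},{"dx":0.065,"dy":-0.311,"dz":0,"yaw":0,"fingers":1},{"dx":0.065,"dy":-0.311,"dz":0,"yaw":0,"fingers":1},{"dx":0.065,"dy":-0.311,"dz":0,"yaw":0,"fingers":1},{"dx":0.065,"dy":-0.311,"dz":0,"yaw":0,"fingers":1},{"dx":0.065,"dy":-0.311,"dz":0,"yaw":0,"fingers":1},{"dx":0.065,"dy":-0.311,"dz":0,"yaw":0,"fingers":1},{"dx":0.065,"dy":-0.311,"dz":0,"yaw":0,"fingers":1},{"dx":0.065,"dy":-0.311,"dz":0,"yaw":0,"fingers":1}]'

```text
clock: 31.35
position: [0.5338, 0.0087, 0.0784]
tool_rot: [3.141, 0.001, -0.122]
force: [-0.1, 0.6, -1.8]
grip_width: 0.0125
finger_force: 39.4
```

Call:
drive_tool --targets '[{"dx":0.065,"dy":-0.311,"dz":0,"yaw":0,"fingers":1},{"dx":0.065,"dy":-0.311,"dz":0,"yaw":0,"fingers":1},{"dx":0.065,"dy":-0.311,"dz":0,"yaw":0,"fingers":1},{"dx":0.065,"dy":-0.311,"dz":0,"yaw":0,"fingers":1},{"dx":0.065,"dy":-0.311,"dz":0,"yaw":0,"fingers":1},{"dx":0.065,"dy":-0.311,"dz":0,"yaw":0,"fingers":1},{"dx":0.065,"dy":-0.311,"dz":0,"yaw":0,"fingers":1},{"dx":0.065,"dy":-0.311,"dz":0,"yaw":0,"fingers":1},{"dx":0.065,"dy":-0.311,"dz":0,"yaw":0,"fingers":1},{"dx":0,"dy":0,"dz":0,"yaw":0,"fingers":1},{"dx":0,"dy":0,"dz":0,"yaw":0,"fingers":1},{"dx":0,"dy":0,"dz":0,"yaw":0,"fingers":1}]'

```text
clock: 32.55
position: [0.6258, 0.2771, 0.0786]
tool_rot: [3.141, 0.001, -0.123]
force: [0.3, -0.2, -1.5]
grip_width: 0.0129
finger_force: 39.4
```

```bash
python3 -c "
from h import *
go(.6248,.279,.041,-.121)"
```

```text
yaw total -0.001 then shift [-0.012 -0.018  0.376] q7 -1.54
```

Call:
drive_tool --targets '[{"dx":-0.01,"dy":-0.01,"dz":0.2,"yaw":0,"fingers":1},{"dx":0,"dy":0,"dz":0.2,"yaw":0,"fingers":1},{"dx":0,"dy":0,"dz":0.13,"yaw":0,"fingers":1},{"dx":0,"dy":0,"dz":0.12,"yaw":0,"fingers":1},{"dx":0,"dy":0,"dz":0,"yaw":0,"fingers":1},{"dx":0,"dy":0,"dz":0,"yaw":0,"fingers":1},{"dx":0,"dy":0,"dz":0,"yaw":0,"fingers":1}]'

```text
clock: 33.25
position: [0.6255, 0.2794, 0.0148]
tool_rot: [-3.141, -0.001, -0.122]
force: [0.1, 0.0, -2.3]
grip_width: 0.013
finger_force: 40.1
```

Call:
drive_tool --targets '[{"dx":0,"dy":0,"dz":0.025,"yaw":0,"fingers":1},{"dx":0,"dy":0,"dz":0,"yaw":0,"fingers":1},{"dx":0,"dy":0,"dz":0.01,"yaw":0,"fingers":1},{"dx":0,"dy":0,"dz":0,"yaw":0,"fingers":1},{"dx":0,"dy":0,"dz":0,"yaw":0,"fingers":1}]'

```text
clock: 33.75
position: [0.6253, 0.2795, 0.0111]
tool_rot: [-3.141, -0.0, -0.122]
force: [-1.5, 0.8, 5.5]
grip_width: 0.0126
finger_force: 40.9
```

Call:
drive_tool --targets '[{"dx":0,"dy":0,"dz":0.007,"yaw":0,"fingers":1},{"dx":0,"dy":0,"dz":0,"yaw":0,"fingers":1},{"dx":0,"dy":0,"dz":0,"yaw":0,"fingers":1}]'

```text
clock: 34.05
position: [0.6253, 0.2795, 0.0111]
tool_rot: [-3.141, -0.0, -0.122]
force: [-6.1, -0.2, 15.2]
grip_width: 0.0128
finger_force: 42.1
```

Call:
drive_tool --targets '[{"dx":0,"dy":0,"dz":0,"yaw":0,"fingers":0.7},{"dx":0,"dy":0,"dz":0,"yaw":0,"fingers":0.7},{"dx":0,"dy":0,"dz":0,"yaw":0,"fingers":0.7},{"dx":0,"dy":0,"dz":0,"yaw":0,"fingers":0.7},{"dx":0,"dy":0,"dz":-0.1,"yaw":0,"fingers":0.7},{"dx":0,"dy":0,"dz":-0.25,"yaw":0,"fingers":0.7},{"dx":0,"dy":0,"dz":-0.35,"yaw":0,"fingers":0.6},{"dx":0,"dy":0.1,"dz":-0.35,"yaw":0,"fingers":0.4},{"dx":-0.2,"dy":0.2,"dz":-0.3,"yaw":0,"fingers":0.4},{"dx":-0.2,"dy":0.2,"dz":-0.3,"yaw":0,"fingers":0.4},{"dx":-0.2,"dy":0.2,"dz":-0.3,"yaw":0,"fingers":0.4},{"dx":-0.2,"dy":0.2,"dz":-0.2,"yaw":0,"fingers":0.4},{"dx":0,"dy":0,"dz":0,"yaw":0,"fingers":0.4},{"dx":0,"dy":0,"dz":0,"yaw":0,"fingers":0.4}]'

```text
clock: 35.45
position: [0.5348, 0.2002, 0.226]
tool_rot: [-3.14, -0.001, -0.122]
force: [1.0, 1.0, -1.2]
grip_width: 0.0513
finger_force: 0.0
```

```bash
python3 -c "
from h import *
a=grab_frame('wrist');b=grab_frame('scene');c=cv2.resize(b[130:370,90:480],(585,360))
cv2.imwrite('pics/f.png',cv2.resize(np.vstack([cv2.resize(a,(585,439))[:300],c]),None,fx=.9,fy=.9))"
```

```text
(no output)
```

View pics/f.png

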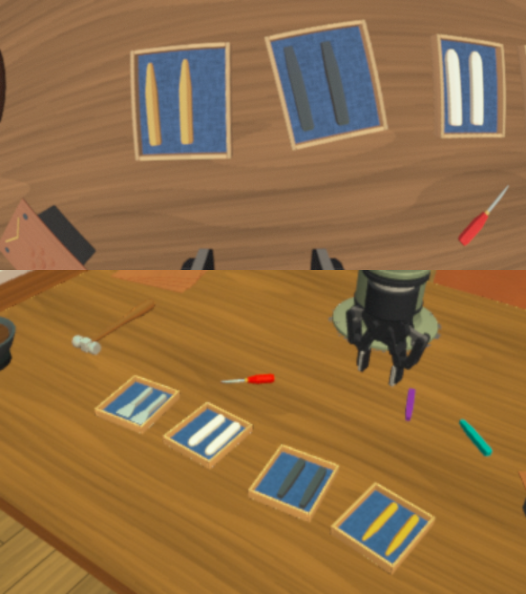

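All four trays hold matched pairs with aligned tips: brass (185,100), steel (335,85), nylon (476,88), and the fan pair visible in the scene view at (140,405). The awl and hammer haven't moved, so I'm handing in.

```bash
python3 -c "
from workcell import workorder
print(workorder.job_done())"
```

```text
the job is handed in; nothing more can be done
None
```

All four punches lie flat in their twins' trays, lengthwise with tips pointing the same way; the awl and hammer were not touched, and the job was handed in at about 36 s of the 104 s allowed.

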